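# Hang the pail of fittings on the spring scale

### The job

Swing the flat-lying wire bail of the fittings pail upright while the pail stays standing on the table, then lift the pail by its red grip and hook the bail over both prongs of the spring scale, leaving it hanging there free and still. The scale is delicate: lower the pail slowly, two or three centimetres a second, and let go only once the scale carries its whole weight and no more, so that the hook neither drops nor springs back when you let go. Do not spill the pail, strike the hook or disturb the other things.

Things in the scene. Friction and masses are not known exactly. Their poses are not given: they have to be found in the camera images.
- pail_pivot (a point): Open round metal pail, 104 mm across the rim, 88 mm across the foot, 80 mm tall, full of fittings; 0.3 to 0.95 kg in all, not known beforehand. The point is on its axis, midway between the two bail pivots (116 mm apart along y), 68 mm above its underside. z is up its axis; the flat-lying bail reaches towards -x.
- bail_grip (a point): Centre of the red roller grip (16 mm diameter, 34 mm long, turns freely on the wire) in the middle of the bail. The bail is a U of 6 mm steel wire: the grip's centre is 105 mm from the pivot line, and the straight bar through the grip is 100 mm long, with 33 mm of bare wire on each side of the grip. y runs along the bar, parallel to the pivot line.
- bail (a joint): Angle of the bail about the pail's pivots, rad: 0 lies flat (level, out over the pail's -x side), 1.57 stands upright above the pail, about 3.14 lies flat on the other side. Light hinge: let go half-way, it falls back.
- hook_seat (a point): Midway between the two yellow prongs of the scale's hook, level with their top; 280 mm above the table unloaded. z up, +x back to the column, y across. Prongs: 8 mm thick, at y = +34 and -34 mm (60 mm free between, room for fingers on the grip), level from x = -16 to +20 mm, tips turned up to 24 mm above at x = -32 mm. Hooked, the bar lies across both, its centre line 3 mm above.
- stand: The fixed scale stand: grey 30 mm square column on a round foot of 130 mm, 368 mm tall. Origin at the foot's centre on the table; the hook reaches out to its -x side, with the seat 150 mm from the column's axis. The prongs rise behind the seat to a cross bar 90 mm from the column's axis, top 17 mm above the seat; a beam joins that to the blue carriage on the column.
- scale (a joint): How far the scale's hook has sunk, m: 0 unloaded, up to 0.1. A spring: 130 N per metre, lightly damped, so that it sinks 75 mm for each kg hung on it and bobs if loaded or let go with a jerk.
- nipple: Bystander: upright threaded steel pipe nipple, 42 mm diameter, 70 mm tall. Origin at the centre of its underside.
- tee: Bystander: lying steel pipe tee, 70 mm long, 34 mm tall. Origin at the centre of its underside.
- tub: Bystander: open blue plastic tub, 100 x 130 x 50 mm tall. Origin at the centre of its underside.
- elbow: Bystander: lying brass elbow, about 60 mm, 26 mm tall. Origin at the centre of its underside.
- cap: Bystander: brass pipe cap, 44 mm diameter, 22 mm tall. Origin at the centre of its underside.
- flange: Bystander: round steel flange, 76 mm diameter, 26 mm tall. Origin at the centre of its underside.
- wrench: Bystander: flat-lying wrench; origin under its middle.

How it is judged:
By the outcome, as a careful person would: the job done as asked, in the order asked, and still so for the second after the job is handed in, with the robot touching nothing.
It also fails if it takes over 64 s, if anything falls off the work surface, if the arm or the gripper's body presses on something with over 40 N, if the wrist force passes 120 N, or if a joint passes its speed limit or range.

### The arm

A 6-joint arm with a two-finger parallel gripper is mounted at the origin on the work surface. World frame = base frame: x ahead of the robot, y to its left, z up, the work surface at z = 0. Lengths are in m, angles in rad, forces in N, time in s.
With the tool pointing down it reaches from about 0.35 to 0.875 m from the base axis. Payload 4.2 kg.
Tool frame: the origin (TCP) lies at the very end of the fingers, on their centre line; the grasp point (between the pads) lies 19 mm behind it; z points along the fingers, y is the direction in which the jaws open and shut (so a half turn about z gives the same grasp; the last joint's range is limited). The gripper opens to 87 mm and grips with 3 to 60 N. Pads are 19 mm wide; open, the fingers measure 117 mm over their backs; the gripper's body (75 mm by 190 mm) begins 51 mm behind the grasp point.
Start: joints at [1.407, 0.385, 0.008, 0, -1.194, -0.259], TCP at [0.256, 0.57, 0.223] pointing down, gripper open.
Joint ranges: [-3.14, 3.14], [-1.21, 2.06], [-1.07, 1.41], [-3.16, 2.05], [-2.99, -0.16], [-3.1, 3.1]. Speed limits (rad/s): [2.79, 2.79, 3.14, 3.14, 3.14, 3.14].

### API

Orientations are given as a rotation vector (axis times angle).
In Python, from rig import observe, viewer, env gives the robot as it stands.
- The arm moves only by the tool send_rows, never from a script. Its argument "increments" is a list of rows, each a list of 7 numbers: the turn, a rotation vector about the tool's x, y, z in degrees, then the shift along the tool's x, y, z in m, then the opening in per cent of the stroke, from 0 (shut) to 100 (fully open). In form: [[ax, ay, az, dx, dy, dz, jaw], ...]. A call has 1 to 20 rows; each row shifts and turns the pose as measured when the row begins, along the tool's axes as they then stand; what a row does not reach is not made up. A row lasts 1/12 s, in which the tool goes at most 41.7 mm and 7.16 degrees, less where a joint would pass 70% of its speed; a pose out of reach is approached as far as the arm can. A call with a gripper value outside its range is refused whole. The fingers move at their own pace and stop on an object; "squeeze" is the grip in N (left out, the last holds). Time passes only in rows, so rows that do not move let the fingers close. It gives the time, the measured TCP pose, the force and the opening at its end, in the units of the state.
- observe(): the state, without advancing time (a new reading comes with each control period).
- viewer.get_image(name): name is "side" or "top" or "wrist"; returns a dict with "frame" (420x560x3 uint8, red, green, blue), "camera_matrix" (3x3 intrinsics, pixels), "rvec" (rotation vector, rad) and "tvec" (3), from world to camera coordinates, as OpenCV has them; the wrist camera has in their place "hand_eye" (4x4, takes a point from camera to tool coordinates, whose origin is the TCP and whose axes are the flange's). Camera axes: x right, y down, z forward; pixel columns grow to the right and rows downward; lengths in m; the calibration is good to about 2 mm. A picture is of the moment at which its call begins: read the wrist's pose just before it. There is no depth.
- env.hand_in(): hands the job in, once; it reports no verdict.
The state is a dict: "time": time; "joint_positions": joint angles; "dq": joint speeds; "effort": joint torques, N m; "tool_pos": TCP position; "eef_rot": TCP orientation; "wrist_force": force on the tool from outside, world axes, zero at the start; "ft_torque": the same for the moment, N m; "width": opening from 0.0 (shut) to 1.0 (fully open).
Only numpy, scipy, OpenCV 4.12 (cv2) and the standard library are available. Lean on these libraries where they do the work, as an engineer would, in place of code of your own. Each camera call takes 0.05 s, during which the arm holds its last target. There are 200 camera calls.

## Working session

There is one attempt and no reset: what is moved stays moved. The work goes in short steps, Python scripts to look and compute and a tool call to move; the robot and the scene stay as the last step left them, time stands still between calls to the robot, and variables do not carry over. Pictures are saved under pics/ and viewed, on a budget of 10 in all, crops included, one or two more only if the job needs it, and the job is handed in when it is done.

Besides the shell and the picture viewer there is one more tool, called after "Call:" as a command line: name --pt "numbers of a row" for each row, then --argument value for the rest. send_rows: Moves the arm, as the interface text tells. Its arguments: {"type":"object","properties":{"increments":{"type":"array","items":{"type":"array","items":{"type":"number"}}},"squeeze":{"type":"number"}},"required":["increments"]}

```bash
mkdir -p pics; ls; cat > h.py <<'E'
import numpy as np, cv2
from rig import observe, viewer, env
from scipy.spatial.transform import Rotation as R
def cam(n):
    s=observe(); d=viewer.get_image(n); K=np.array(d["camera_matrix"],float)
    if n=="wrist":
        T=np.eye(4); T[:3,:3]=R.from_rotvec(s["eef_rot"]).as_matrix(); T[:3,3]=s["tool_pos"]
        M=np.linalg.inv(T@np.array(d["hand_eye"]))
    else:
        M=np.eye(4); M[:3,:3]=R.from_rotvec(np.ravel(d["rvec"])).as_matrix(); M[:3,3]=np.ravel(d["tvec"])
    return d["frame"],K,M
def save(n,f):
    im,K,M=cam(n); np.savez(f"pics/{f}.npz",K=K,M=M,im=im); cv2.imwrite(f"pics/{f}.png",im[...,::-1]); return im,K,M
def load(f):
    z=np.load(f"pics/{f}.npz"); return z["im"],z["K"],z["M"]
def onz(K,M,uv,z):
    d=M[:3,:3].T@np.linalg.inv(K)@np.array([*uv,1.]); c=-M[:3,:3].T@M[:3,3]
    return c+d*(z-c[2])/d[2]
def proj(K,M,p):
    q=K@(M[:3,:3]@np.array(p)+M[:3,3]); return q[:2]/q[2]
def tri(obs):
    A=[];b=[]
    for (K,M,uv) in obs:
        d=M[:3,:3].T@np.linalg.inv(K)@np.array([*uv,1.]); d/=np.linalg.norm(d); c=-M[:3,:3].T@M[:3,3]
        P=np.eye(3)-np.outer(d,d); A.append(P); b.append(P@c)
    return np.linalg.solve(sum(A),sum(b))
E
python3 - <<'E'
from h import *
print(observe())
a=save("top","top0")[0]; b=save("side","side0")[0]
E
```

```text
pics
{'time': 0.0, 'joint_positions': array([ 1.40659332e+00,  3.85562518e-01,  6.65196443e-03, -5.27300478e-04,
       -1.19401039e+00, -2.58611080e-01]), 'dq': array([ 1.90348001e-03, -6.01805422e-04, -8.12388589e-05, -1.49366801e-03,
        1.80880165e-03,  6.86801404e-04]), 'effort': array([ 1.48646581e-03, -3.90660453e+01,  1.87407857e+01,  4.21964541e+00,
        1.10766580e-02, -1.78161595e-04]), 'tool_pos': array([0.25617801, 0.56942952, 0.22146204]), 'eef_rot': array([ 3.06948847e+00, -6.59067064e-01, -6.11103202e-04]), 'wrist_force': array([-0.26548401,  0.03406797,  0.52686604]), 'ft_torque': array([0.01107417, 0.0192278 , 0.02049553]), 'width': 1.0031522711572025}
```

View pics/top0.png

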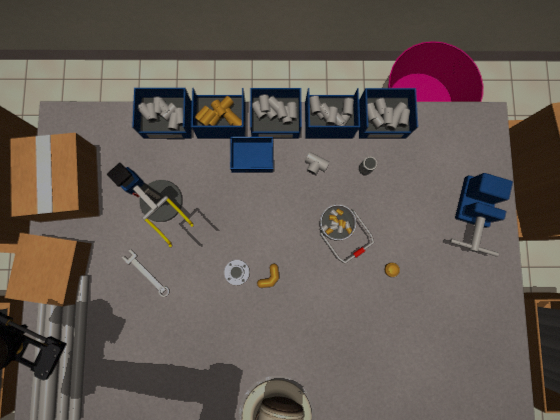

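View pics/side0.png

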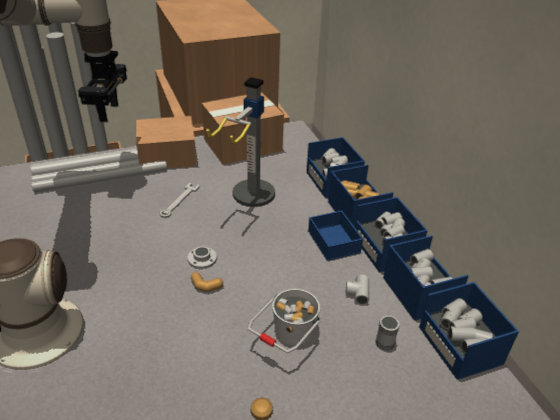

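The top view shows the pail at about (338,222) with its grip at (359,253). The stand foot is at (161,201), with the prongs running from about (165,208)/(148,220) to (190,224)/(171,245). The side view shows the pail at (296,315) with its grip at (268,340), and the prongs near (207,130)–(245,138). Next I'll enlarge both areas in one montage.

```bash
python3 - <<'E'
from h import *
def crop(f,x,y,w=80,h=60): 
    return cv2.resize(load(f)[0][y:y+h,x:x+w],(400,300),interpolation=cv2.INTER_CUBIC)
m=np.vstack([np.hstack([crop("top0",310,200),crop("top0",115,190)]),np.hstack([crop("side0",245,290),crop("side0",195,95)])])
cv2.imwrite("pics/m0.png",m[...,::-1])
for f in("top0","side0"):
    im,K,M=load(f); h=cv2.cvtColor(im,cv2.COLOR_RGB2HSV); 
    r=((h[...,0]<4)|(h[...,0]>176))&(h[...,1]>200)&(h[...,2]>100); ys,xs=np.nonzero(r); print(f,xs.mean(),ys.mean(),xs.min(),xs.max(),ys.min(),ys.max(),len(xs)); print(K[0,0],-M[:3,:3].T@M[:3,3])
E
```

```text
top0 358.5744680851064 251.87234042553192 354 364 248 256 47
414.4885656821779 [0.41749192 0.01925755 1.26546529]
side0 262.0 339.0 262 262 339 339 1
539.7041368871511 [ 0.21169796 -0.91956526  0.96459553]
```

View pics/m0.png

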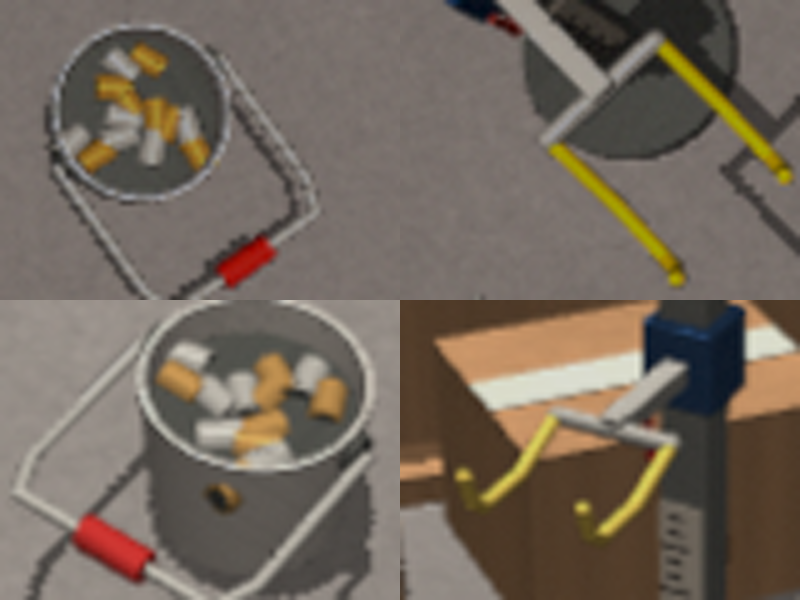

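```bash
python3 - <<'E'
from h import *
_,Kt,Mt=load("top0"); _,Ks,Ms=load("side0")
o=-0.4
pc=onz(Kt,Mt,(338+o,222.6+o),.080); g=onz(Kt,Mt,(359.4+o,252.4+o),.068)
print("rim c top",pc,"grip",g, np.linalg.norm((g-pc)[:2]), "side rim",onz(Ks,Ms,(245+256/5+o,290+82/5+o),.08),
 "tri grip",tri([(Kt,Mt,(359.4+o,252.4+o)),(Ks,Ms,(245+114/5+o,290+247/5+o))]))
d=(g-pc)[:2]; print("bail dir deg",np.degrees(np.arctan2(d[1],d[0])))
P={}
for n,t,s in [("tipA",(170.4,245.6),(207.6,130)),("tipB",(192,225),(231.6,136.6)),("cbA",(144,218.4),(226.4,117.4)),("cbB",(166,198),(250.4,123))]:
    P[n]=tri([(Kt,Mt,np.array(t)+o),(Ks,Ms,np.array(s)+o)]); print(n,P[n],proj(Kt,Mt,P[n])-t,proj(Ks,Ms,P[n])-s)
f=onz(Kt,Mt,(160.5+o,200.5+o),.01); print("foot",f)
tm=(P["tipA"]+P["tipB"])/2; cm=(P["cbA"]+P["cbB"])/2
u=(cm-tm)[:2]; print(np.linalg.norm(u),"stand +x deg",np.degrees(np.arctan2(u[1],u[0])), "foot-based",np.degrees(np.arctan2(*(f-tm)[1::-1])),np.linalg.norm((f-tm)[:2]))
v=(P["tipA"]-P["tipB"])[:2]; print("y axis",np.degrees(np.arctan2(v[1],v[0])),np.linalg.norm(v))
for n,uv in dict(wr=(147,273),fl=(237,272),el=(269,276),tub=(252,155),tee=(317,163),cap=(392,270)).items(): print(n,onz(Kt,Mt,uv,.03)[:2].round(3))
E
```

```text
rim c top [ 0.5495827 -0.1786088  0.08     ] grip [ 0.46430095 -0.24019234  0.068     ] 0.10519272066781375 side rim [ 0.55109088 -0.18217222  0.08      ] tri grip [ 0.46466399 -0.23989652  0.06990934]
bail dir deg -144.166245801278
tipA [0.47300104 0.24801179 0.30168086] [-0.35535436 -0.57685811] [-0.56874083 -0.39225434]
tipB [0.52078189 0.19947538 0.30119695] [-0.35219444 -0.58886341] [-0.58470131 -0.38382975]
cbA [0.53864254 0.31369588 0.29314339] [-0.23196552 -1.03170155] [-0.9837894  -0.35562937]
cbB [0.58766377 0.26323132 0.29463501] [-0.15553551 -1.32109158] [-1.26971227 -0.29814378]
foot [0.62697711 0.35190536 0.01      ]
0.09262446573022841 stand +x deg 44.32565138522262 foot-based 44.573169771624386 0.18261356724958955
y axis 134.55054946129337 0.0681086804838744
wr [0.407 0.377]
fl [0.409 0.114]
el [0.397 0.02 ]
tub [0.763 0.071]
tee [ 0.738 -0.128]
cap [ 0.412 -0.345]
```

```bash
cat >> h.py <<'E'
def Rt(yaw,t):
    y,t=np.radians([yaw,t]); u=np.array([np.cos(y),np.sin(y),0]); k=np.array([0,0,1.])
    z=np.sin(t)*u-np.cos(t)*k; Y=-(np.cos(t)*u+np.sin(t)*k); return np.column_stack([np.cross(Y,z),Y,z])
def go(yaw,t,grasp,back=0.0):
    """turn (tool rotvec deg) and shift (tool axes after the turn) to put grasp point at 'grasp', backed off"""
    s=observe(); R0=R.from_rotvec(s["eef_rot"]).as_matrix(); R1=Rt(yaw,t)
    tcp=np.array(grasp)+R1[:,2]*(0.019-back); d=tcp-s["tool_pos"]
    w=np.degrees(R.from_matrix(R0.T@R1).as_rotvec())
    print("t",round(s["time"],2),"turn",w.round(2),"shift now-axes",(R0.T@d).round(4),"shift after",(R1.T@d).round(4),"tcp*",tcp.round(4),"at",s["tool_pos"].round(4),"F",np.round(s["wrist_force"],2),"w",round(s["width"],3),"j",s["joint_positions"].round(2))
E
python3 -c "
from h import *
go(35.8,25,[.4645,-.240,.069],.09)"
```

```text
t 0.1 turn [24.53  6.5  29.49] shift now-axes [0.5072 0.6785 0.0896] shift after [ 0.7784  0.3405 -0.0614] tcp* [ 0.4402 -0.2576  0.1333] at [0.2562 0.5695 0.2216] F [-0.08  1.13  0.19] w 1.002 j [ 1.41  0.39  0.01 -0.   -1.19 -0.26]
```

Call:
send_rows --pt "3.5 0.93 4.2 0 0 -0.014 45" --pt "3.5 0.93 4.2 0 0 -0.014 45" --pt "3.5 0.93 4.2 0 0 -0.014 45" --pt "3.5 0.93 4.2 0 0 -0.014 45" --pt "3.5 0.93 4.2 0 0 -0.014 45" --pt "3.5 0.93 4.2 0 0 -0.014 45" --pt "3.5 0.93 4.2 0 0 -0.014 45" --squeeze 20

```text
time: 0.68
tool_pos: [0.2435, 0.5571, 0.3129]
eef_rot: [-2.418, 1.279, -0.287]
wrist_force: [1.1, -1.1, 0.4]
width: 0.556
```

```bash
python3 -c "
from h import *
go(35.8,25,[.4645,-.240,.069],.14)"
```

```text
t 0.68 turn [-0.39 -0.59 -1.42] shift now-axes [ 0.7847  0.3437 -0.0156] shift after [ 0.7758  0.3632 -0.0212] tcp* [ 0.423  -0.2699  0.1787] at [0.2435 0.5571 0.3129] F [ 1.09 -1.07  0.39] w 0.556 j [ 1.59  0.13 -0.35  0.48 -0.89 -1.26]
```

Call:
send_rows --pt "0 0 -0.3 0.031 0.014 0 45" --pt "0 0 -0.3 0.031 0.014 0 45" --pt "0 0 -0.3 0.031 0.014 0 45" --pt "0 0 -0.3 0.031 0.013 0 45" --pt "0 0 -0.3 0.031 0.013 0 45" --pt "0 0 0 0.031 0.012 0 45" --pt "0 0 0 0.031 0.012 0 45" --pt "0 0 0 0.031 0.012 0 45" --pt "0 0 0 0.031 0.012 0 45" --pt "0 0 0 0.031 0.012 0 45" --pt "0 0 0 0.031 0.012 0 45" --pt "0 0 0 0.031 0.012 0 45"

```text
time: 1.68
tool_pos: [0.3448, 0.1583, 0.244]
eef_rot: [-2.444, 1.224, -0.293]
wrist_force: [1.4, 0.2, -0.4]
width: 0.45
```

```bash
python3 -c "
from h import *
go(35.8,25,[.4645,-.240,.069],.14)"
```

```text
t 1.68 turn [-0.57 -0.27  1.05] shift now-axes [ 0.3895  0.2041 -0.02  ] shift after [ 0.3931  0.1972 -0.0198] tcp* [ 0.423  -0.2699  0.1787] at [0.3448 0.1583 0.244 ] F [ 1.43  0.17 -0.4 ] w 0.45 j [ 1.   -0.34 -0.86  0.27 -0.65 -0.53]
```

Call:
send_rows --pt "0 0 0.1 0.033 0.014 0 45" --pt "0 0 0.1 0.033 0.014 0 45" --pt "0 0 0.1 0.033 0.016 0 45" --pt "0 0 0.1 0.033 0.016 0 45" --pt "0 0 0.1 0.033 0.016 0 45" --pt "0 0 0.1 0.033 0.017 -0.002 45" --pt "0 0 0.1 0.033 0.017 -0.002 45" --pt "0 0 0 0.033 0.017 -0.002 45" --pt "0 0 0 0.033 0.017 -0.002 45" --pt "0 0 0 0.03 0.017 -0.002 45" --pt "0 0 0 0.025 0.014 -0.002 45" --pt "0 0 0 0.015 0.01 0 45" --pt "0 0 0 0 0 0 45" --pt "0 0 0 0 0 0 45"

```text
time: 2.85
tool_pos: [0.4125, -0.2188, 0.1815]
eef_rot: [-2.428, 1.249, -0.291]
wrist_force: [-0.4, -1.4, -0.4]
width: 0.449
```

```bash
python3 -c "
from h import *
go(35.8,25,[.4645,-.240,.069],.14)
im,K,M=save('wrist','w1')
p=np.array([.4645,-.24,.069]); v=np.array([np.cos(np.radians(125.8)),np.sin(np.radians(125.8)),0])
im=im.copy()
for q in (p,p+v*.017,p-v*.017,p+v*.05,p-v*.05):
  uv=proj(K,M,q); print(uv); cv2.circle(im,tuple(int(round(a)) for a in uv),3,(0,255,0),1)
cv2.imwrite('pics/w1o.png',im[...,::-1])"
```

```text
t 2.85 turn [-0.69 -0.37 -0.17] shift now-axes [ 0.0477  0.0204 -0.0064] shift after [ 0.0476  0.0206 -0.0065] tcp* [ 0.423  -0.2699  0.1787] at [ 0.4125 -0.2188  0.1815] F [-0.35 -1.45 -0.43] w 0.449 j [-0.43  0.11 -0.38 -0.49 -0.91  1.33]
[303.6985321  154.46522273]
[303.30542845 173.65876977]
[304.10645776 134.54798106]
[302.58173048 208.99380469]
[304.94388868  93.65985939]
```

View pics/w1o.png

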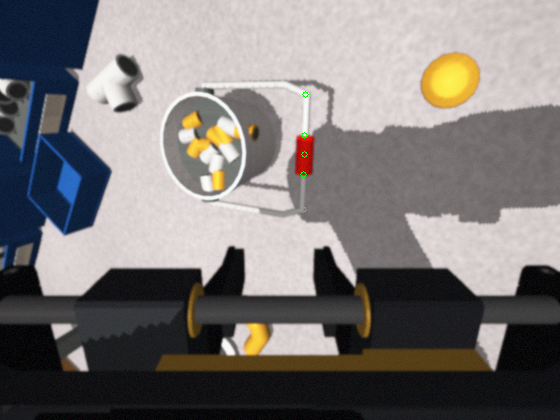

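The projected grip points land on the red roller at (304,154) and the bar at (304,94–209), so the estimate is good. The jaws also line up across the bar.

Call:
send_rows --pt "-0.35 -0.2 0 0.02 0.008 -0.002 45" --pt "-0.35 -0.2 0 0.018 0.008 -0.002 45" --pt "0 0 0 0.009 0.004 -0.002 45" --pt "0 0 0 0 0 0 45" --pt "0 0 0 0 0 0 45"

```text
time: 3.32
tool_pos: [0.4226, -0.2631, 0.1797]
eef_rot: [-2.441, 1.239, -0.272]
wrist_force: [-0.1, -0.3, -0.1]
width: 0.447
```

```bash
python3 -c "
from h import *
go(35.8,25,[.4645,-.240,.069],.03)"
```

```text
t 3.32 turn [-0.08  0.31  0.29] shift now-axes [0.0064 0.0039 0.1094] shift after [0.0058 0.0037 0.1094] tcp* [ 0.4607 -0.2427  0.079 ] at [ 0.4226 -0.2631  0.1797] F [-0.13 -0.3  -0.13] w 0.447 j [-0.51  0.18 -0.29 -0.49 -0.97  1.4 ]
```

Call:
send_rows --pt "0 0.3 0.3 0.002 0.001 0.018 45" --pt "0 0 0 0.002 0.001 0.02 45" --pt "0 0 0 0.002 0.001 0.02 45" --pt "0 0 0 0 0.001 0.02 45" --pt "0 0 0 0 0 0.02 45" --pt "0 0 0 0 0 0.012 45" --pt "0 0 0 0 0 0 45"

```text
time: 3.9
tool_pos: [0.4623, -0.2334, 0.0805]
eef_rot: [-2.44, 1.236, -0.287]
wrist_force: [-1.1, -0.1, 0.4]
width: 0.451
```

```bash
python3 -c "
from h import *
go(35.8,25,[.4645,-.240,.069],0)"
```

```text
t 3.9 turn [-0.41 -0.19  0.51] shift now-axes [0.0065 0.007  0.0285] shift after [0.0067 0.0067 0.0285] tcp* [ 0.471  -0.2353  0.0518] at [ 0.4623 -0.2334  0.0805] F [-1.09 -0.06  0.35] w 0.451 j [-0.43  0.33 -0.36 -0.59 -0.74  1.48]
```

Call:
send_rows --pt "-0.3 -0.2 0.3 0.006 0.007 0 45" --pt "0 0 0 0.001 0.001 0.005 45" --pt "0 0 0 0 0.0005 0.012 45" --pt "0 0 0 0 0.0005 0.01 45" --pt "0 0 0 0 0 0 45"

```text
time: 4.32
tool_pos: [0.4707, -0.2377, 0.0536]
eef_rot: [-2.441, 1.24, -0.286]
wrist_force: [0.0, -0.1, -0.9]
width: 0.449
```

```bash
python3 -c "
from h import *
go(35.8,25,[.4645,-.240,.069],0)"
```

```text
t 4.32 turn [-0.23 -0.24  0.41] shift now-axes [-0.0017 -0.0008  0.0023] shift after [-0.0017 -0.0008  0.0023] tcp* [ 0.471  -0.2353  0.0518] at [ 0.4707 -0.2377  0.0536] F [ 0.03 -0.14 -0.88] w 0.449 j [-0.44  0.39 -0.35 -0.61 -0.7   1.52]
```

Call:
send_rows --pt "0 0 0.3 -0.002 -0.001 0.002 45" --pt "0 0 0 0 0 0 0" --pt "0 0 0 0 0 0 0" --pt "0 0 0 0 0 0 0" --pt "0 0 0 0 0 0 0" --pt "0 0 0 0 0 0 0" --pt "0 0 0 0 0 0 0" --squeeze 35

```text
time: 4.9
tool_pos: [0.471, -0.2354, 0.0523]
eef_rot: [-2.437, 1.247, -0.286]
wrist_force: [-0.1, 1.0, -0.8]
width: 0.171
```

```bash
python3 -c "
from h import *
go(35.8,25,[.4645,-.240,.069],0)
s=observe(); print(s['ft_torque'].round(2)); g=s['tool_pos']-R.from_rotvec(s['eef_rot']).as_matrix()[:,2]*.019; print('grasp pt',g)
im,K,M=save('side','s1'); c=cv2.resize(im[260:380,220:380],(800,600),interpolation=cv2.INTER_CUBIC); cv2.imwrite('pics/s1c.png',c[...,::-1])"
```

```text
t 4.9 turn [-0.23 -0.31  0.06] shift now-axes [-0.0001  0.0002  0.0005] shift after [-0.0001  0.0002  0.0005] tcp* [ 0.471  -0.2353  0.0518] at [ 0.471  -0.2354  0.0523] F [-0.14  1.04 -0.75] w 0.171 j [-0.43  0.39 -0.36 -0.62 -0.69  1.51]
[-0.37  0.67 -0.1 ]
grasp pt [ 0.46437966 -0.2400782   0.06952524]
```

View pics/s1c.png

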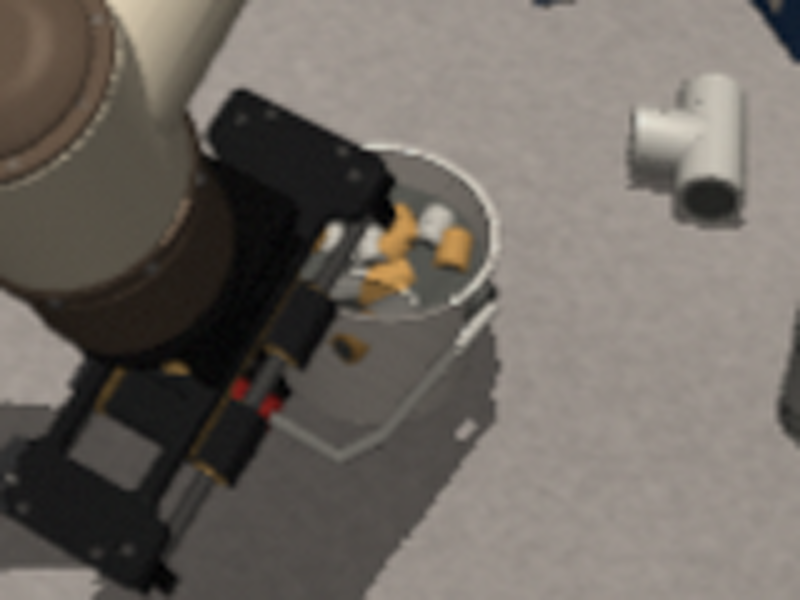

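The roller is clamped: the opening reads 15 mm, and red shows between the pads at about (240–270,390–405) in the crop. The pail hasn't moved. Next I'll swing the bail up along the arc.

```bash
cat >> h.py <<'E'
P0=np.array([.5497,-.1787,.0685])
def arc(ths,r=.105,yaw=35.8):
    s=observe(); Rm=R.from_rotvec(s["eef_rot"]).as_matrix(); g=s["tool_pos"]-Rm[:,2]*.019
    u=np.array([np.cos(np.radians(yaw)),np.sin(np.radians(yaw)),0]); e=g-P0
    print("t",round(s["time"],2),"r",np.linalg.norm(e).round(4),"th",np.degrees(np.arctan2(e[2],-e@u)).round(1),"lat",(e@np.cross([0,0,1],u)).round(4),"F",np.round(s["wrist_force"],1),"tq",np.round(s["ft_torque"],2),"w",round(s["width"],3),"turn",np.degrees(R.from_matrix(Rm.T@Rt(yaw,25)).as_rotvec()).round(1))
    for th in np.radians(ths):
        q=P0+r*(-np.cos(th)*u+np.sin(th)*np.array([0,0,1])); print((Rm.T@(q-g)*1e3).round(1)); g=q
E
python3 -c "
from h import *
arc(range(5,46,5))"
```

```text
t 4.95 r 0.1051 th 0.6 lat 0.0001 F [ 0.7  0.7 -0.4] tq [-0.54  0.79 -0.08] w 0.176 turn [-0.2 -0.3  0.1]
[ 0.2 -3.9 -7.1]
[ 0.  -5.  -7.7]
[ 0.  -5.6 -7.2]
[ 0.  -6.2 -6.7]
[ 0.  -6.8 -6.2]
[ 0.  -7.3 -5.5]
[ 0.  -7.7 -4.9]
[ 0.  -8.1 -4.2]
[ 0.  -8.5 -3.5]
```

Call:
send_rows --pt "0 0 0 0 -0.0039 -0.0071 0" --pt "0 0 0 0 -0.005 -0.0077 0" --pt "0 0 0 0 -0.0056 -0.0072 0" --pt "0 0 0 0 -0.0062 -0.0067 0"

```text
time: 5.28
tool_pos: [0.476, -0.2314, 0.0887]
eef_rot: [-2.436, 1.251, -0.283]
wrist_force: [1.7, 1.2, -0.4]
width: 0.175
```

```bash
python3 -c "
from h import *
arc(range(20,60,5))"
```

```text
t 5.28 r 0.1056 th 20.8 lat 0.0004 F [ 1.7  1.2 -0.4] tq [-0.39  0.41 -0.13] w 0.175 turn [-0.2 -0.2 -0.1]
[0.4 0.6 1.4]
[ 0.  -6.8 -6.2]
[ 0.  -7.3 -5.6]
[ 0.  -7.7 -4.9]
[-0.  -8.1 -4.2]
[-0.  -8.5 -3.5]
[-0.  -8.7 -2.7]
[-0.  -8.9 -2. ]
```

Tracking is good, so I'll carry on.

Call:
send_rows --pt "0 0 0 0.0003 -0.0062 -0.0048 0" --pt "0 0 0 0 -0.0073 -0.0056 0" --pt "0 0 0 0 -0.0077 -0.0049 0" --pt "0 0 0 0 -0.0081 -0.0042 0" --pt "0 0 0 0 -0.0085 -0.0035 0"

```text
time: 5.7
tool_pos: [0.4979, -0.2155, 0.1325]
eef_rot: [-2.435, 1.249, -0.288]
wrist_force: [0.5, 0.3, -2.2]
width: 0.171
```

```bash
python3 -c "
from h import *
arc(range(50,91,5))"
```

```text
t 5.7 r 0.1083 th 48.5 lat 0.0006 F [ 0.5  0.3 -2.2] tq [-0.52  0.71 -0.16] w 0.171 turn [-0.3 -0.4 -0. ]
[ 0.6 -3.5  2.4]
[ 0.  -9.  -1.9]
[ 0.  -9.1 -1.1]
[-0.  -9.2 -0.3]
[-0.  -9.1  0.5]
[-0.  -9.1  1.2]
[-0.  -8.9  2. ]
[-0.  -8.7  2.8]
[-0.  -8.4  3.6]
```

Call:
send_rows --pt "0 0 0 0.0006 -0.0035 0.0024 0" --pt "0 0 0 0 -0.008 -0.001 0" --pt "0 0 0 0 -0.0085 -0.0005 0" --pt "0 0 0 0 -0.009 0 0" --pt "0 0 0 0 -0.009 0.001 0"

```text
time: 6.12
tool_pos: [0.529, -0.194, 0.1523]
eef_rot: [-2.437, 1.245, -0.295]
wrist_force: [-0.3, 0.0, -2.7]
width: 0.175
```

```bash
python3 -c "
from h import *
arc(range(75,91,5))"
```

```text
t 6.12 r 0.1065 th 71.5 lat -0.0001 F [-0.3  0.  -2.7] tq [-0.67  0.73 -0.13] w 0.175 turn [-0.4 -0.6  0.2]
[-0.1 -6.2  2.5]
[ 0.  -8.9  2. ]
[ 0.  -8.7  2.8]
[-0.  -8.4  3.6]
```

Call:
send_rows --pt "0 0 0 0 -0.006 0.004 0" --pt "0 0 0 0 -0.0085 0.003 0" --pt "0 0 0 0 -0.0085 0.003 0" --pt "0 0 0 0 -0.008 0.0035 0" --pt "0 0 0 0 -0.001 0.0005 0"

```text
time: 6.53
tool_pos: [0.5626, -0.1704, 0.1566]
eef_rot: [-2.439, 1.24, -0.3]
wrist_force: [1.2, -1.4, 0.5]
width: 0.172
```

```bash
python3 -c "
from h import *
arc([90])
im,K,M=save('side','s2'); c=cv2.resize(im[230:380,220:420],(800,600),interpolation=cv2.INTER_CUBIC); cv2.imwrite('pics/s2c.png',c[...,::-1])
for q in ([*P0[:2],0.08],[*P0[:2],0],P0+[0,0,.105]): print((proj(K,M,q)-[220,230])*4)"
```

```text
t 6.53 r 0.1055 th 93.9 lat -0.0006 F [ 1.2 -1.4  0.5] tq [-0.61  0.55 -0.12] w 0.172 turn [-0.5 -0.7  0.5]
[-0.6  6.6 -2.9]
[298.50581856 300.10905903]
[291.91189217 396.08204779]
[306.93873228 177.37005842]
```

View pics/s2c.png

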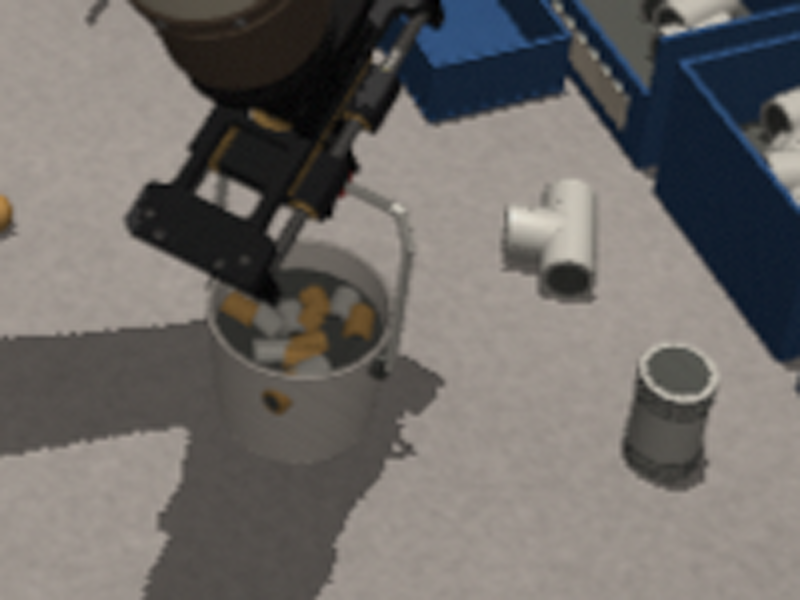

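The pail still stands where it was, rim at about (298,307) in the crop, with the bail upright at a measured 94°. I'll centre the bail, then start lifting gently.

Call:
send_rows --pt "0 0 0 0 0.004 -0.002 0" --pt "0 0 0 0 0.002 -0.001 0" --pt "0 0 0 0 0 0 0" --pt "0 0 0 0 -0.001 -0.002 0" --pt "0 0 0 0 -0.0015 -0.003 0" --pt "0 0 0 0 -0.0017 -0.0036 0" --pt "0 0 0 0 -0.0017 -0.0036 0" --pt "0 0 0 0 -0.0017 -0.0036 0" --pt "0 0 0 0 -0.0021 -0.0045 0" --pt "0 0 0 0 -0.0021 -0.0045 0" --pt "0 0 0 0 -0.0021 -0.0045 0"

```text
time: 7.5
tool_pos: [0.5503, -0.1739, 0.1852]
eef_rot: [-2.44, 1.247, -0.277]
wrist_force: [0.1, -0.5, -4.5]
width: 0.175
```

```bash
python3 -c "
from h import *
arc([90])
s=observe();print(s['tool_pos'],s['joint_positions'].round(2))"
```

```text
t 7.5 r 0.1341 th 88.0 lat 0.0036 F [ 0.1 -0.5 -4.5] tq [-0.76  1.19 -0.  ] w 0.175 turn [ 0.  -0.   0.1]
[ 3.6  7.9 28.2]
[ 0.5502715  -0.17387561  0.1852251 ] [-0.22  0.25 -0.21 -0.43 -0.86  1.09]
```

Call:
send_rows --pt "0 0 0 0 -0.003 -0.006 0" --pt "0 0 0 0 -0.004 -0.008 0" --pt "0 0 0 0 -0.005 -0.0105 0" --pt "0 0 0 0 -0.005 -0.0105 0" --pt "0 0 0 0 -0.005 -0.0105 0" --pt "0 0 0 0 -0.005 -0.0105 0" --pt "0 0 0 0 -0.005 -0.0105 0" --pt "0 0 0 0 -0.005 -0.0105 0" --pt "0 0 0 0 -0.005 -0.0105 0" --pt "0 0 0 0 -0.005 -0.0105 0" --pt "0 0 0 0 -0.005 -0.0105 0" --pt "0 0 0 0 -0.004 -0.0085 0" --pt "0 0 0 0 -0.003 -0.006 0" --pt "0 0 0 0 -0.0015 -0.003 0" --pt "0 0 0 0 0 0 0"

```text
time: 8.75
tool_pos: [0.5508, -0.1727, 0.3489]
eef_rot: [-2.439, 1.243, -0.295]
wrist_force: [-0.1, 0.3, -3.7]
width: 0.173
```

```bash
python3 -c "
from h import *
S=np.array([.5198,.2465,.283]); u=np.array([np.cos(np.radians(44.5)),np.sin(np.radians(44.5)),0])
go(44.5,25,S-.12*u+[0,0,.06])
arc([])"
```

```text
t 8.75 turn [-0.32 -4.29 -7.53] shift now-axes [-0.3413 -0.091   0.0642] shift after [-0.3207 -0.135   0.0884] tcp* [0.4399 0.168  0.3258] at [ 0.5508 -0.1727  0.3489] F [-0.11  0.28 -3.74] w 0.173 j [-0.21  0.12  0.02 -0.34 -1.18  0.92]
t 8.75 r 0.2976 th 89.3 lat 0.0045 F [-0.1  0.3 -3.7] tq [-0.79  1.15 -0.  ] w 0.173 turn [-0.4 -0.6  0.3]
```

Call:
send_rows --pt "0 -0.4 -0.75 -0.003 -0.0012 0.0005 0" --pt "0 -0.4 -0.75 -0.006 -0.0022 0.001 0" --pt "0 -0.4 -0.75 -0.0085 -0.003 0.0014 0" --pt "0 -0.4 -0.75 -0.011 -0.004 0.002 0" --pt "0 -0.4 -0.75 -0.013 -0.0048 0.0022 0" --pt "0 -0.4 -0.75 -0.014 -0.0051 0.0024 0" --pt "0 -0.4 -0.75 -0.014 -0.0051 0.0024 0" --pt "0 -0.4 -0.75 -0.014 -0.0051 0.0024 0" --pt "0 -0.4 -0.75 -0.014 -0.0051 0.0024 0" --pt "0 -0.4 -0.75 -0.014 -0.0051 0.0024 0" --pt "0 0 0 -0.014 -0.0051 0.0024 0" --pt "0 0 0 -0.014 -0.0051 0.0024 0" --pt "0 0 0 -0.014 -0.0051 0.0024 0" --pt "0 0 0 -0.014 -0.0051 0.0024 0"

```text
time: 9.92
tool_pos: [0.4773, 0.0126, 0.3394]
eef_rot: [-2.523, 1.038, -0.21]
wrist_force: [-0.2, 0.3, -4.0]
width: 0.173
```

```bash
cat >> h.py <<'E'
S=np.array([.5198,.2465,.283]); U=np.array([np.cos(np.radians(44.5)),np.sin(np.radians(44.5)),0])
E
python3 -c "
from h import *
go(44.5,25,S-.12*U+[0,0,.07])"
```

```text
t 9.92 turn [0.2  1.13 0.54] shift now-axes [-0.1356 -0.0745  0.0405] shift after [-0.1371 -0.073   0.0381] tcp* [0.4399 0.168  0.3358] at [0.4773 0.0126 0.3394] F [-0.19  0.33 -4.03] w 0.173 j [ 0.19 -0.08 -0.22 -0.29 -1.08  0.69]
```

Call:
send_rows --pt "0 0.3 0.15 -0.013 -0.0065 0.0034 0" --pt "0 0.3 0.15 -0.013 -0.007 0.0035 0" --pt "0 0.3 0.15 -0.013 -0.007 0.0035 0" --pt "0 0 0 -0.013 -0.007 0.0035 0" --pt "0 0 0 -0.013 -0.007 0.0035 0" --pt "0 0 0 -0.013 -0.007 0.0035 0" --pt "0 0 0 -0.013 -0.007 0.0035 0" --pt "0 0 0 -0.012 -0.0065 0.003 0" --pt "0 0 0 -0.01 -0.005 0.0025 0" --pt "0 0 0 -0.008 -0.004 0.002 0" --pt "0 0 0 -0.005 -0.0025 0.001 0" --pt "0 0 0 -0.003 -0.001 0.0005 0" --pt "0 0 0 0 0 0 0" --pt "0 0 0 0 0 0 0" --pt "0 0 0 0 0 0 0"

```text
time: 11.17
tool_pos: [0.417, 0.1716, 0.3301]
eef_rot: [-2.535, 1.031, -0.193]
wrist_force: [0.6, -0.8, -4.8]
width: 0.174
```

```bash
python3 -c "
from h import *
go(44.5,25,S-.08*U+[0,0,.06])
t=save('top','t3')[0][180:280,110:230]; b=save('side','s3')[0][60:200,160:320]
m=np.hstack([cv2.resize(t,(400,333),interpolation=cv2.INTER_CUBIC),cv2.resize(b,(400,350),interpolation=cv2.INTER_CUBIC)[:333]])
cv2.imwrite('pics/m3.png',m[...,::-1])"
```

```text
t 11.17 turn [0.86 1.69 0.89] shift now-axes [ 0.0201 -0.047   0.0254] shift after [ 0.0186 -0.0469  0.0267] tcp* [0.4685 0.1961 0.3258] at [0.417  0.1716 0.3301] F [ 0.63 -0.75 -4.83] w 0.174 j [ 0.71 -0.19 -0.41 -0.07 -0.93  0.12]
```

View pics/m3.png

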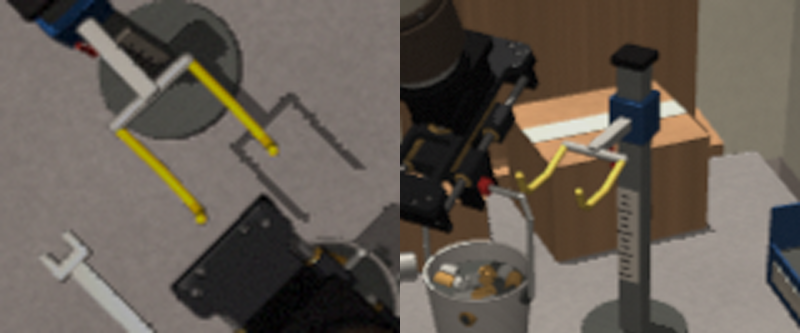

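The pail hangs level and everything is clear of the prongs. I'll correct the sideways offset and yaw, then approach from the front above the tips.

Call:
send_rows --pt "0.2 0.4 0.2 0.003 -0.001 0 0" --pt "0.2 0.4 0.2 0.006 -0.003 0.001 0" --pt "0.2 0.4 0.2 0.005 -0.005 0.002 0" --pt "0.2 0.4 0.2 0.003 -0.006 0.003 0" --pt "0 0 0 0.002 -0.006 0.003 0" --pt "0 0 0 0 -0.006 0.003 0" --pt "0 0 0 0 -0.006 0.003 0" --pt "0 0 0 0 -0.005 0.003 0" --pt "0 0 0 0 -0.003 0.002 0" --pt "0 0 0 0 -0.001 0 0" --pt "0 0 0 0 0 0 0"

```text
time: 12.18
tool_pos: [0.471, 0.1922, 0.3283]
eef_rot: [-2.517, 1.062, -0.236]
wrist_force: [0.2, 0.6, -4.1]
width: 0.175
```

```bash
python3 -c "
from h import *
go(44.5,25,S+[0,0,.045])"
```

```text
t 12.18 turn [ 0.08 -0.19 -0.22] shift now-axes [-0.005  -0.066   0.0499] shift after [-0.0046 -0.0659  0.0501] tcp* [0.5255 0.2521 0.3108] at [0.471  0.1922 0.3283] F [ 0.19  0.56 -4.14] w 0.175 j [ 0.68 -0.08 -0.35 -0.05 -0.87  0.11]
```

Call:
send_rows --pt "0 -0.1 -0.1 -0.001 -0.002 0.001 0" --pt "0 -0.1 -0.1 -0.001 -0.004 0.002 0" --pt "0 0 0 -0.001 -0.006 0.004 0" --pt "0 0 0 -0.001 -0.006 0.0045 0" --pt "0 0 0 -0.001 -0.006 0.0045 0" --pt "0 0 0 0 -0.006 0.0045 0" --pt "0 0 0 0 -0.006 0.0045 0" --pt "0 0 0 0 -0.006 0.0045 0" --pt "0 0 0 0 -0.006 0.0045 0" --pt "0 0 0 0 -0.006 0.004 0" --pt "0 0 0 0 -0.005 0.004 0" --pt "0 0 0 0 -0.003 0.002 0" --pt "0 0 0 0 -0.001 0.001 0" --pt "0 0 0 0 0 0 0" --pt "0 0 0 0 0 0 0"

```text
time: 13.43
tool_pos: [0.5272, 0.256, 0.311]
eef_rot: [-2.521, 1.056, -0.231]
wrist_force: [0.0, -0.4, -4.6]
width: 0.175
```

```bash
python3 -c "
from h import *
go(44.5,25,S+[0,0,.0])
t=save('top','t4')[0][180:280,110:230]; b=save('side','s4')[0][80:180,170:290]
m=np.hstack([cv2.resize(t,(400,333),interpolation=cv2.INTER_CUBIC),cv2.resize(b,(400,333),interpolation=cv2.INTER_CUBIC)])
cv2.imwrite('pics/m4.png',m[...,::-1])"
```

```text
t 13.43 turn [0.22 0.07 0.03] shift now-axes [0.0016 0.0225 0.0394] shift after [0.0015 0.0227 0.0394] tcp* [0.5255 0.2521 0.2658] at [0.5272 0.256  0.311 ] F [ 0.01 -0.44 -4.62] w 0.175 j [ 0.71  0.07 -0.24 -0.04 -0.83  0.08]
```

View pics/m4.png

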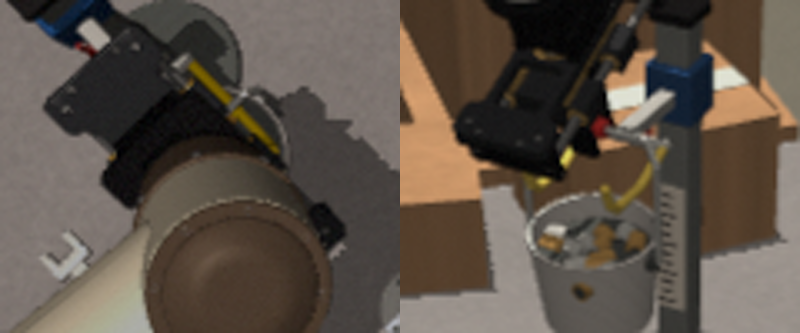

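The bar is above the level part of the prongs, and the near leg of the bail passes outside the near prong, whose tip is at (605,195) in the montage. I'll lower at 2–2.5 cm/s.

Call:
send_rows --pt "0 0 0 0.0003 0.0008 0.0008 0" --pt "0 0 0 0.0003 0.001 0.0015 0" --pt "0 0 0 0.0003 0.0011 0.0019 0" --pt "0 0 0 0.0003 0.0011 0.0019 0" --pt "0 0 0 0 0.0011 0.0019 0" --pt "0 0 0 0 0.0011 0.0019 0" --pt "0 0 0 0 0.001 0.0019 0" --pt "0 0 0 0 0.001 0.0019 0" --pt "0 0 0 0 0.001 0.0019 0" --pt "0 0 0 0 0.001 0.0019 0" --pt "0 0 0 0 0.001 0.0019 0" --pt "0 0 0 0 0.001 0.0019 0" --pt "0 0 0 0 0.001 0.0019 0" --pt "0 0 0 0 0.001 0.0019 0" --pt "0 0 0 0 0.001 0.0019 0"

```text
time: 14.78
tool_pos: [0.5255, 0.2523, 0.2784]
eef_rot: [-2.519, 1.055, -0.232]
wrist_force: [0.7, -0.1, -4.7]
width: 0.179
```

```bash
python3 -c "
from h import *
go(44.5,25,S+[0,0,.0])"
```

```text
t 14.78 turn [0.09 0.05 0.02] shift now-axes [0.0001 0.0054 0.0114] shift after [0.0001 0.0054 0.0113] tcp* [0.5255 0.2521 0.2658] at [0.5255 0.2523 0.2784] F [ 0.68 -0.08 -4.72] w 0.179 j [ 0.71  0.08 -0.31 -0.04 -0.75  0.09]
```

```bash
cat >> h.py <<'E'
def meanF(n=8):
    a=[]
    for i in range(n): viewer.get_image("side"); a.append(observe()["wrist_force"])
    a=np.array(a); print("F mean",a.mean(0).round(2),"sd",a.std(0).round(2),"t",observe()["time"]); return a.mean(0)
E
python3 -c "
from h import *
f=meanF(12); print(-f[2]/130, observe()['tool_pos'])"
```

```text
F mean [ 0.16 -0.08 -4.25] sd [0.43 0.35 0.68] t 15.3833
0.03272772301630341 [0.52556392 0.25229754 0.27869263]
```

Call:
send_rows --pt "0 0 0 0 0.0005 0.001 0" --pt "0 0 0 0 0.0009 0.0019 0" --pt "0 0 0 0 0.0009 0.0019 0" --pt "0 0 0 0 0.0009 0.0019 0" --pt "0 0 0 0 0.0009 0.0019 0" --pt "0 0 0 0 0.0009 0.0019 0" --pt "0 0 0 0 0.0009 0.0019 0" --pt "0 0 0 0 0.0009 0.0019 0" --pt "0 0 0 0 0.0009 0.0019 0" --pt "0 0 0 0 0.0009 0.0019 0" --pt "0 0 0 0 0.0009 0.0019 0" --pt "0 0 0 0 0.0009 0.0019 0" --pt "0 0 0 0 0.0005 0.001 0"

```text
time: 16.47
tool_pos: [0.5259, 0.2524, 0.252]
eef_rot: [-2.517, 1.054, -0.234]
wrist_force: [-1.5, 0.0, -2.0]
width: 0.17
```

```bash
python3 -c "
from h import *
go(44.5,25,S+[0,0,-.033])
meanF(6)
t=save('wrist','w5')[0]; b=save('side','s5')[0][90:190,170:290]
m=np.hstack([cv2.resize(t,(400,300)),cv2.resize(b,(400,333),interpolation=cv2.INTER_CUBIC)[:300]])
cv2.imwrite('pics/m5.png',m[...,::-1])"
```

```text
t 16.47 turn [-0.05  0.02  0.06] shift now-axes [-0.0001  0.0086  0.0172] shift after [-0.0001  0.0086  0.0173] tcp* [0.5255 0.2521 0.2328] at [0.5259 0.2524 0.252 ] F [-1.54  0.04 -2.01] w 0.17 j [ 0.71  0.1  -0.35 -0.05 -0.68  0.1 ]
F mean [-0.69 -0.37 -2.05] sd [0.45 0.29 0.57] t 16.7667
```

View pics/m5.png

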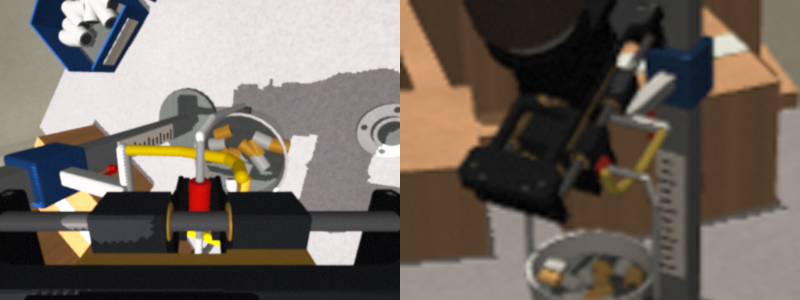

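The bar rests on the prongs and the scale already carries about half the weight. Roughly 16 mm remains.

Call:
send_rows --pt "0 0 0 0 0.0005 0.001 0" --pt "0 0 0 0 0.0009 0.0019 0" --pt "0 0 0 0 0.0009 0.0019 0" --pt "0 0 0 0 0.0009 0.0019 0" --pt "0 0 0 0 0.0009 0.0019 0" --pt "0 0 0 0 0.0009 0.0019 0" --pt "0 0 0 0 0.0009 0.0019 0" --pt "0 0 0 0 0.0005 0.001 0"

```text
time: 17.53
tool_pos: [0.5264, 0.2526, 0.2376]
eef_rot: [-2.515, 1.052, -0.237]
wrist_force: [-2.0, -0.4, -1.1]
width: 0.173
```

```bash
python3 -c "
from h import *
go(44.5,25,S+[0,0,-.033])
meanF(16); print(observe()['tool_pos'])"
```

```text
t 17.53 turn [-0.22 -0.02  0.09] shift now-axes [-0.0003  0.0029  0.0039] shift after [-0.0003  0.0029  0.004 ] tcp* [0.5255 0.2521 0.2328] at [0.5264 0.2526 0.2376] F [-2.   -0.42 -1.13] w 0.173 j [ 0.71  0.12 -0.38 -0.05 -0.64  0.1 ]
F mean [-1.81 -0.94 -0.56] sd [0.33 0.59 0.41] t 18.3333
[0.52639629 0.25262069 0.23781302]
```

Call:
send_rows --pt "0 0 0 0 0.0007 0.0008 0" --pt "0 0 0 0 0.0007 0.0008 0" --pt "0 0 0 0 0.0007 0.0008 0" --pt "0 0 0 0 0.0007 0.0008 0"

```text
time: 18.67
tool_pos: [0.5265, 0.2526, 0.2346]
eef_rot: [-2.512, 1.051, -0.239]
wrist_force: [-1.0, -0.5, 0.5]
width: 0.175
```

```bash
python3 -c "
from h import *
meanF(20)
go(44.5,25,S+[0,0,-.033])"
```

```text
F mean [-0.43  0.75 -0.31] sd [0.49 0.55 0.44] t 19.6667
t 19.67 turn [-0.41 -0.04  0.11] shift now-axes [-0.0003  0.0017  0.0012] shift after [-0.0003  0.0016  0.0012] tcp* [0.5255 0.2521 0.2328] at [0.5265 0.2526 0.2346] F [-0.28  1.07 -0.29] w 0.17 j [ 0.71  0.12 -0.38 -0.05 -0.63  0.1 ]
```

Call:
send_rows --pt "0 0 0 0 0.0004 0.0009 0" --pt "0 0 0 0 0.0004 0.0009 0" --squeeze 15

```text
time: 19.83
tool_pos: [0.5264, 0.2524, 0.2326]
eef_rot: [-2.512, 1.051, -0.239]
wrist_force: [-0.1, 1.1, -0.1]
width: 0.182
```

```bash
python3 -c "
from h import *
f=meanF(24)
go(44.5,25,S+[0,0,-.033])"
```

```text
F mean [-0.73  0.09 -0.07] sd [0.51 0.56 0.5 ] t 21.0333
t 21.03 turn [-0.39 -0.04  0.11] shift now-axes [-0.0004  0.0007 -0.0005] shift after [-0.0004  0.0007 -0.0005] tcp* [0.5255 0.2521 0.2328] at [0.5264 0.2525 0.2326] F [-1.13 -1.21 -0.04] w 0.179 j [ 0.71  0.12 -0.39 -0.05 -0.62  0.1 ]
```

Call:
send_rows --pt "0 0 0 0 0 0 19" --pt "0 0 0 0 0 0 21" --pt "0 0 0 0 0 0 24" --pt "0 0 0 0 0 0 28" --pt "0 0 0 0 0 0 34" --pt "0 0 0 0 0 0 40" --pt "0 0 0 0 0 0 45" --pt "0 0 0 0 0 0 45" --pt "0 0 0 0 0 0 45" --squeeze 5

```text
time: 21.78
tool_pos: [0.5272, 0.2527, 0.2333]
eef_rot: [-2.511, 1.05, -0.241]
wrist_force: [-1.1, -0.7, -0.5]
width: 0.439
```

```bash
python3 -c "
from h import *
go(44.5,25,S+[0,0,-.033],0)
meanF(6)
t=save('wrist','w6')[0]; b=save('side','s6')[0][90:210,180:300]
m=np.hstack([cv2.resize(t,(400,300)),cv2.resize(b,(400,400),interpolation=cv2.INTER_CUBIC)[:300]])
cv2.imwrite('pics/m6.png',m[...,::-1])"
```

```text
t 21.78 turn [-0.5  -0.09  0.13] shift now-axes [-0.0008  0.0016 -0.0002] shift after [-0.0008  0.0016 -0.0002] tcp* [0.5255 0.2521 0.2328] at [0.5272 0.2527 0.2333] F [-1.05 -0.73 -0.52] w 0.439 j [ 0.71  0.12 -0.39 -0.05 -0.62  0.1 ]
F mean [-0.1   0.11  0.07] sd [0.29 0.42 0.63] t 22.0833
```

View pics/m6.png

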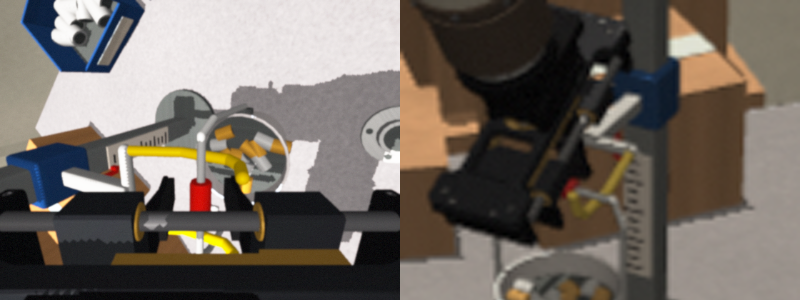

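Released. The roller sits centred between the open fingers (red at about (200,195), fingers at 168 and 238), and the force reads zero. I'll retreat straight back along the tool axis.

Call:
send_rows --pt "0 0 0 0 0.0005 -0.004 45" --pt "0 0 0 0 0 -0.007 45" --pt "0 0 0 0 0 -0.008 45" --pt "0 0 0 0 0 -0.008 45" --pt "0 0 0 0 0 -0.008 45" --pt "0 0 0 0 0 -0.008 45" --pt "0 0 0 0 0 -0.01 45" --pt "0 0 0 0 0 -0.012 45" --pt "0 0 0 0 0 -0.015 45" --pt "0 0 0 0 0 -0.015 45" --pt "0 0 0 0 0 -0.015 45" --pt "0 0 0 0 0 -0.015 45" --pt "0 0 0 0 0.005 -0.015 45" --pt "0 0 0 0 0.008 -0.015 45" --pt "0 0 0 0 0.008 -0.01 45" --pt "0 0 0 0 0.005 -0.005 45" --pt "0 0 0 0 0 0 45"

```text
time: 23.6
tool_pos: [0.4509, 0.1776, 0.395]
eef_rot: [-2.502, 1.046, -0.249]
wrist_force: [1.0, 0.0, -0.2]
width: 0.449
```

```bash
python3 -c "
from h import *
go(44.5,25,S)
a=save('side','s7a')[0]; 
for i in range(16): f,K,M=cam('side'); d=np.abs(f[95:260,190:300].astype(int)-a[95:260,190:300]).sum(2); print((d>60).sum(),end=' ')
t,Kt,Mt=save('top','t7'); b=save('side','s7')[0]
m=np.hstack([cv2.resize(t[170:290,100:260],(400,300),interpolation=cv2.INTER_CUBIC),cv2.resize(b[80:240,160:330],(400,376),interpolation=cv2.INTER_CUBIC)[:300]])
m=np.vstack([m,np.hstack([cv2.resize(t,(400,300)),cv2.resize(b,(400,300))])])
cv2.imwrite('pics/m7.png',m[...,::-1]); print(observe()['time'])"
```

```text
t 23.6 turn [-1.13 -0.21  0.18] shift now-axes [-0.0013 -0.0378  0.1625] shift after [-0.0008 -0.041   0.1617] tcp* [0.5255 0.2521 0.2658] at [0.4509 0.1776 0.395 ] F [ 1.04  0.01 -0.21] w 0.449 j [ 0.69 -0.16 -0.26 -0.04 -1.02  0.11]
8 29 48 73 79 80 81 80 76 73 69 61 59 56 54 49 24.55
```

View pics/m7.png

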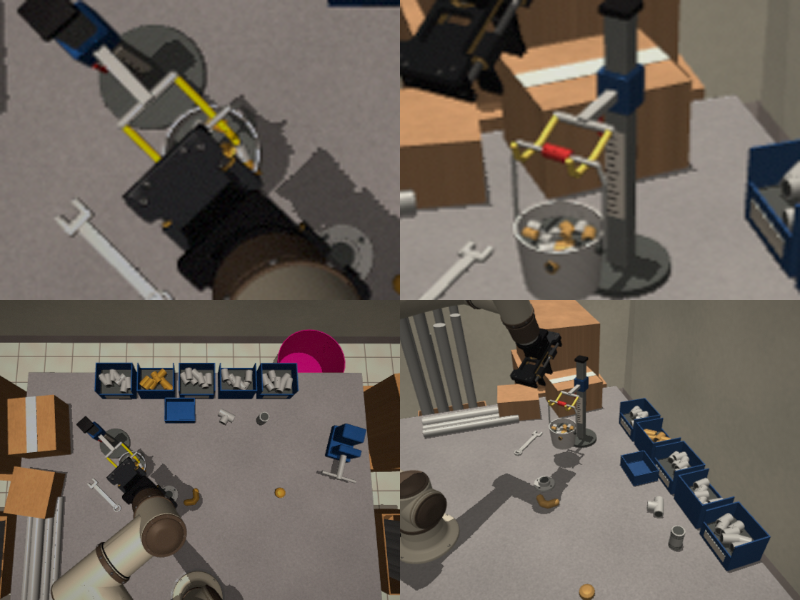

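The bail rests on both prongs, the pail hangs level and the other things are undisturbed. Some slow movement remains, so I'll wait and check for stillness.

Call:
send_rows --pt "0 0 0 0 0.005 -0.01 45" --pt "0 0 0 0 0.005 -0.015 45" --pt "0 0 0 0 0.005 -0.015 45" --pt "0 0 0 0 0.003 -0.01 45" --pt "0 0 0 0 0 0 45" --pt "0 0 0 0 0 0 45" --pt "0 0 0 0 0 0 45" --pt "0 0 0 0 0 0 45" --pt "0 0 0 0 0 0 45" --pt "0 0 0 0 0 0 45" --pt "0 0 0 0 0 0 45" --pt "0 0 0 0 0 0 45" --pt "0 0 0 0 0 0 45" --pt "0 0 0 0 0 0 45" --pt "0 0 0 0 0 0 45" --pt "0 0 0 0 0 0 45" --pt "0 0 0 0 0 0 45" --pt "0 0 0 0 0 0 45" --pt "0 0 0 0 0 0 45" --pt "0 0 0 0 0 0 45"

```text
time: 26.22
tool_pos: [0.4219, 0.1499, 0.4303]
eef_rot: [-2.509, 1.048, -0.243]
wrist_force: [-0.1, 0.6, 1.0]
width: 0.448
```

Call:
send_rows --pt "0 0 0 0 0 0 45" --pt "0 0 0 0 0 0 45" --pt "0 0 0 0 0 0 45" --pt "0 0 0 0 0 0 45" --pt "0 0 0 0 0 0 45" --pt "0 0 0 0 0 0 45" --pt "0 0 0 0 0 0 45" --pt "0 0 0 0 0 0 45" --pt "0 0 0 0 0 0 45" --pt "0 0 0 0 0 0 45" --pt "0 0 0 0 0 0 45" --pt "0 0 0 0 0 0 45" --pt "0 0 0 0 0 0 45" --pt "0 0 0 0 0 0 45" --pt "0 0 0 0 0 0 45" --pt "0 0 0 0 0 0 45" --pt "0 0 0 0 0 0 45" --pt "0 0 0 0 0 0 45" --pt "0 0 0 0 0 0 45" --pt "0 0 0 0 0 0 45"

```text
time: 27.88
tool_pos: [0.4219, 0.1498, 0.4304]
eef_rot: [-2.509, 1.048, -0.243]
wrist_force: [0.1, -0.3, -0.8]
width: 0.451
```

Call:
send_rows --pt "0 0 0 0 0 0 45" --pt "0 0 0 0 0 0 45" --pt "0 0 0 0 0 0 45" --pt "0 0 0 0 0 0 45" --pt "0 0 0 0 0 0 45" --pt "0 0 0 0 0 0 45" --pt "0 0 0 0 0 0 45" --pt "0 0 0 0 0 0 45" --pt "0 0 0 0 0 0 45" --pt "0 0 0 0 0 0 45" --pt "0 0 0 0 0 0 45" --pt "0 0 0 0 0 0 45" --pt "0 0 0 0 0 0 45" --pt "0 0 0 0 0 0 45" --pt "0 0 0 0 0 0 45" --pt "0 0 0 0 0 0 45" --pt "0 0 0 0 0 0 45" --pt "0 0 0 0 0 0 45" --pt "0 0 0 0 0 0 45" --pt "0 0 0 0 0 0 45"

```text
time: 29.55
tool_pos: [0.4219, 0.1498, 0.4304]
eef_rot: [-2.509, 1.048, -0.243]
wrist_force: [0.2, -0.3, 0.6]
width: 0.45
```

```bash
python3 -c "
from h import *
fs=[]
for i in range(24): fs.append(cam('side')[0])
# pail/hook patches tracked by phase correlation, pixels
g=[np.float32(cv2.cvtColor(f,cv2.COLOR_RGB2GRAY)) for f in fs]
for n,(y0,y1,x0,x1) in dict(pail=(165,208,205,250),hook=(125,160,205,252),carr=(102,130,243,265)).items():
  r=np.array([cv2.phaseCorrelate(g[0][y0:y1,x0:x1],h[y0:y1,x0:x1])[0] for h in g]); print(n,r[::3].round(2).tolist())
  print('  vs earlier',cv2.phaseCorrelate(np.float32(cv2.cvtColor(load('s7')[0],cv2.COLOR_RGB2GRAY))[y0:y1,x0:x1],g[0][y0:y1,x0:x1])[0])
s=observe(); print(s['time'],s['tool_pos'],s['dq'].round(3))"
```

```text
pail [[0.5, 0.5], [0.5, 0.49], [0.47, 0.51], [0.49, 0.5], [0.47, 0.49], [0.47, 0.49], [0.49, 0.5], [0.48, 0.51]]
  vs earlier (0.5276414532951215, 0.4634402077959301)
hook [[0.0, 0.0], [0.03, 0.01], [0.04, -0.03], [0.01, 0.03], [-0.03, -0.0], [0.02, -0.01], [0.02, -0.0], [0.03, -0.04]]
  vs earlier (-0.0432206101970074, 0.019914951976581108)
carr [[0.0, 0.0], [-0.0, -0.02], [0.0, -0.03], [-0.01, -0.02], [0.01, 0.04], [-0.01, -0.04], [-0.0, 0.01], [-0.01, 0.01]]
  vs earlier (-0.01639334123566094, -0.04519396776147033)
30.75 [0.42188251 0.14983449 0.43041216] [ 0.001 -0.     0.002  0.    -0.002  0.   ]
```

Over 1.2 s the pail, hook and carriage moved by no more than image noise (under 0.05 px), and the arm is at rest and clear. I'm handing in.

```bash
python3 -c "
from h import *
print(env.hand_in())"
```

```text
the job is handed in; nothing more can be done
None
```

The pail hangs by its bail from both prongs of the scale, free and still, and the job was handed in at about 31 s of the 64 s allowed.

- **Bail:** I gripped the red roller and swung the bail upright while the pail stood on the table. It went slightly past upright, to a measured 94°, and I brought it back before lifting.
- **Lift and hook:** The pail weighed about 4.25 N (0.43 kg). I lowered it onto the prongs at 2–2.5 cm/s until the vertical wrist force was within noise of zero (−0.07 N), then opened the fingers slowly and backed straight out.
- **Last checks:** The hook, carriage and pail moved less than 0.05 px over 1.2 s, and the arm was at rest and clear. The last pictures, taken before the final retreat, show the bar across both prongs, the pail level and nothing else disturbed.
- **Not perfect:**
  - A slight sideways force (up to about 2 N) built up while lowering, and I eased most of it before release.
  - Part-way through the swing, the hand pulled up on the standing pail by about 2 N. A picture afterwards showed the pail in its place.
  - The force sensor's noise leaves about 1–2 mm of doubt in how exactly the load was balanced at release. I didn't measure the hook at the moment of letting go.
  - Some slow image movement showed in the first second after the retreat, and had gone by the final check about 5 s later.

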